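Right a fallen dropper bottle and hold it pressed in a touch mixer

TASK

The dropper bottle has fallen over: pick it up, turn it upright, stand its foot in the round spring cup on top of the white touch mixer and, with the bottle, press the cup down about 6 mm, half of its travel and never down onto its stop. Keep it pressed like that, steady and upright, for at least three seconds, and finish while still holding the bottle pressed down; do not let go. Touch the mixer only with the bottle while you press, and leave the other things on the bench where they are.

Things in the scene. Friction and masses are not known exactly. Their poses are not given: they have to be found in the camera images.
- bottle: white dropper bottle with a blue collar and a pointed nozzle, 75 g or so; round body 36 mm across and straight from the foot to about 50 mm up, then shoulder (solid up to 66 mm), nozzle tip at 94 mm. It starts lying on the bench, nozzle to the left (+y) or somewhat towards the robot, with its axis 18 mm above the bench. Origin: centre of its foot (underside); its z axis runs from foot to nozzle
- mixer: touch mixer, fixed to the bench: white housing 116 x 116 mm, 60 mm tall, with a grey collar on top (top 66 mm above the bench) and a black knob and switch on its front; the spring cup sits in the middle of its top. Origin: centre of its underside on the bench, z up
- cup_floor (a point): centre of the inner floor of the black rubber cup, 89 mm above the bench when the cup is up; it moves with the cup. The recess is round, 8.5 mm deep, about 39 mm wide at its floor and 45 mm at the rim; the cup is 53 mm across outside. z up
- microscope: video microscope over a small stage, fixed in the middle of the bench between bottle and mixer, with a steel column behind it: an obstacle to keep clear of. Together they fill about x 0.25 to 0.56, y -0.12 to 0.21 and reach 0.36 m above the bench (column 0.40 m). Origin: a point inside it, about 0.13 m above the bench
- mixer_cup (a joint): travel of the spring cup straight down, m: 0 = up (at rest), 0.012 = on its stop. It starts to move at about 2 N, and needs about 0.7 N more for each mm (6 N near 6 mm, 10 N at the stop); it springs back when let go. A green band on its white stem, under the cup, sinks into the grey collar as the cup goes from 4.5 to 9 mm down
- vial_a: glass vial with a black cap, 23 mm across, 52 mm tall, standing; a bystander. Origin: centre of its underside
- vial_b: glass vial with a white cap, 23 mm across, 52 mm tall, standing; a bystander. Origin: centre of its underside
- tape_roll: roll of tan tape lying flat, 62 mm across, 20 mm tall; a bystander. Origin: centre of its underside
- chip_box: small flat box with a black base and clear lid, 50 x 50 x 18 mm; a bystander. Origin: centre of its underside
- parts_box: blue compartment box with a clear lid, 73 x 110 x 27 mm; a bystander. Origin: centre of its underside
- power_brick: black power supply brick, 46 x 98 x 30 mm; a bystander. Origin: centre of its underside
- mouse: black computer mouse, 125 x 54 x 37 mm; a bystander. Origin: centre of its underside
- caliper: caliper lying flat, 68 x 229 x 12 mm; a bystander. Origin: centre of its underside

How it is judged:
On the way, in this order (a step that is already met when the one before it is completed fails the run):
1. the bottle is turned upright, the cup not yet pressed (angle between bottle's own z axis and vertical below 0.25 rad and value of joint mixer_cup below 0.002 m), for 0.1 s.
2. the upright bottle, held by the fingers, stands in the cup and presses it down between 4 and 9 mm for three seconds (angle between bottle's own z axis and vertical below 0.15 rad and horizontal distance between bottle and cup_floor below 0.006 m and z of bottle in the frame of cup_floor between -0.004 and 0.004 m and value of joint mixer_cup between 0.004 and 0.009 m and contact force between the fingers and bottle above 1 N and contact force between bottle and mixer above 2 N and contact force between each of the arm, the fingers and mixer below 0.5 N), for 2.9 s.
At the end, for the whole second after the job is handed in: The fingers hold the bottle upright (within 0.15 rad), foot in the cup (within 6 mm of its centre, 4 mm of its floor), at rest, the cup pressed 4 to 9 mm down by the bottle with over 2 N; the robot itself does not touch the mixer (all of step 2 and linear speed of bottle below 0.01 m/s); the arm keeps its last pose, push and grip.
It fails at once if the cup is pressed down onto its stop (value of joint mixer_cup above 0.0113 m).
It fails at once if another thing on the bench is pushed more than 25 mm or knocked over (distance of any of vial_a, vial_b, tape_roll, chip_box, parts_box, power_brick, mouse, caliper from where it was at the start of the episode above 0.025 m or angle between any of vial_a, vial_b's own z axis and vertical above 0.5 rad).
It also fails if it takes over 54 s, if anything falls off the work surface, if the arm or the gripper's body presses on something with over 40 N, if the wrist force passes 120 N, or if a joint passes its speed limit or range.

ROBOT

A 7-joint arm with a two-finger parallel gripper is mounted at the origin on a cart in front of the work surface, level with it; the furniture and walls round the work are solid. World frame = base frame: x ahead of the robot, y to its left, z up, the work surface at z = 0. Lengths are in m, angles in rad, forces in N, time in s.
With the tool pointing down it reaches from about 0.425 to 0.875 m from the base axis. Payload 4.7 kg.
Tool frame: the origin (TCP) lies at the very end of the fingers, on their centre line; the grasp point (between the pads) lies 19 mm behind it; z points along the fingers, y is the line along which they close (so a half turn about z gives the same grasp; the last joint's range is limited). The gripper opens to 87 mm and grips with 3 to 60 N. Pads are 19 mm wide; open, the fingers measure 117 mm over their backs; the gripper's body (75 mm by 190 mm) begins 51 mm behind the grasp point.
Start: joints at [-1.33, 0.321, -0.07, 1.45, 0.023, 1.371, -0.057], TCP at [0.146, 0.633, 0.223] pointing down, gripper open.
Joint ranges: [-2.86, 2.86], [-0.3, 2.09], [-1.38, 1.24], [0.06, 2.45], [-1.56, 4.7], [0.09, 2.05], [-2.69, 2.69]. Speed limits (rad/s): [2.57, 2.57, 3.14, 3.14, 3.14, 3.14, 3.14].

INTERFACE

Orientations are given as a rotation vector (axis times angle).
In Python, from bench import ctrl, get_image, job gives the robot as it stands.
- The arm moves only by the shell command python3 -m crank 'ROWS' [FORCE]. ROWS is JSON, a list that holds one entry, the list of rows, each a list of 5 numbers: the shift along the tool's x, y, z in mm, then the turn about the tool's z in rad, then the closure, from -1 (fully open) to 1 (shut), so that 0 is half open. A call has 1 to 10 rows; each row shifts and turns the commanded pose from where the row before left it, along the tool's axes as they then stand; what a row does not reach is not made up. A row lasts 1/12 s, in which the tool goes at most 41.7 mm and 7.16 degrees, less where a joint would pass 70% of its speed; a pose out of reach is approached as far as the arm can. A call with a gripper value outside its range is refused whole. The fingers move at their own pace and stop on an object; FORCE is the grip in N (left out, the last holds). Time passes only in rows, so rows that do not move let the fingers close. It gives the time, the measured TCP pose, the force, the opening and the grip force at its end, in the units of the state.
- ctrl.get_state(): the state, without advancing time (a new reading comes with each control period).
- get_image(name): name is "side" or "top"; returns a dict with "pixels" (480x640x3 uint8, red, green, blue), "fx", "fy", "cx", "cy" (pixels), "T" (4x4, takes a point from camera to world coordinates). Camera axes: x right, y down, z forward; pixel columns grow to the right and rows downward; lengths in m; the calibration is good to about 2 mm. A picture is of the moment at which its call begins. There is no depth.
- job.close_job(): hands the job in; it is judged then, once.
The state is a dict: "time": time; "joint_positions": joint angles; "qd": joint speeds; "joint_torque": joint torques, N m; "position": TCP position; "tool_rot": TCP orientation; "ft_force": force on the tool from outside, world axes, zero at the start; "torque": the same for the moment, N m; "grip_width": opening from 0.0 (shut) to 1.0 (fully open); "grip_force": force on a finger pad.
Only numpy, scipy, OpenCV 4.12 (cv2) and the standard library are available. Lean on these libraries where they do the work, as an engineer would, in place of code of your own. Each camera call takes 0.05 s, during which the arm holds its last target. There are 200 camera calls.

## Working session

There is one attempt and no reset: what is moved stays moved. The work goes in short steps, Python scripts to look and compute and a shell command to move; the robot and the scene stay as the last step left them, time stands still between calls to the robot, and variables do not carry over. Pictures are saved under pics/ and viewed, at most 10 in all, crops included, and the job is handed in when it is done.

```bash
ls; mkdir -p pics; cat > h.py <<'E'
import numpy as np, cv2
from bench import ctrl,get_image,job
from scipy.spatial.transform import Rotation as R
def snap(n,f=None):
    d=get_image(n)
    if f: cv2.imwrite('pics/'+f,cv2.cvtColor(np.asarray(d['pixels']),cv2.COLOR_RGB2BGR))
    return d
def ray(d,u,v):
    T=np.asarray(d['T']); return T[:3,3],T[:3,:3]@np.array([(u-d['cx'])/d['fx'],(v-d['cy'])/d['fy'],1])
def onz(d,u,v,z):
    o,r=ray(d,u,v); return o+r*(z-o[2])/r[2]
def proj(d,p):
    T=np.asarray(d['T']); q=T[:3,:3].T@(np.asarray(p)-T[:3,3]); return d['fx']*q[0]/q[2]+d['cx'],d['fy']*q[1]/q[2]+d['cy']
E
python3 - <<'E'
from h import *
import pickle
for n in('side','top'):
    d=snap(n,n+'0.png'); pickle.dump(d,open(n+'0.pkl','wb')); print(n,d['fx'],d['cx'],d['cy'],np.round(d['T'],3).tolist())
s=ctrl.get_state(); print(s); print(R.from_rotvec(s['tool_rot']).as_matrix().round(2))
E
```

```text
pics
side 595.719739096684 309.6848529315744 233.6306031416757 [[-0.895, -0.246, 0.372, -0.082], [-0.445, 0.453, -0.773, 1.368], [0.021, -0.857, -0.515, 1.018], [0.0, 0.0, 0.0, 1.0]]
top 482.3783857934766 311.27496329568817 238.2588278570914 [[-0.073, -0.974, 0.214, 0.204], [-0.997, 0.071, -0.014, 0.032], [-0.001, -0.214, -0.977, 1.813], [0.0, 0.0, 0.0, 1.0]]
{'time': 0.1, 'joint_positions': array([-1.32991658,  0.32174564, -0.07011428,  1.451548  ,  0.02260369,
        1.37079727, -0.05688589]), 'qd': array([ 0.00062892, -0.00167806, -0.00047451, -0.0038027 , -0.0007457 ,
       -0.00015564,  0.0013169 ]), 'joint_torque': array([ 1.33009262e-04, -4.92570841e+01, -4.05714065e-01, -3.13395238e+01,
       -6.41336571e-02,  3.96316010e-02,  6.98377471e-05]), 'position': array([0.14606618, 0.63286937, 0.22157573]), 'tool_rot': array([-3.55339501e-01, -3.12132363e+00,  2.68202621e-03]), 'ft_force': array([-1.65987052,  0.07462477, -1.09414568]), 'torque': array([-0.03609723,  0.00310752, -0.04449756]), 'grip_force': 0.0, 'grip_width': 1.0025748833587633}
[[-0.97  0.22 -0.  ]
 [ 0.22  0.97 -0.  ]
 [-0.   -0.   -1.  ]]
```

View pics/top0.png

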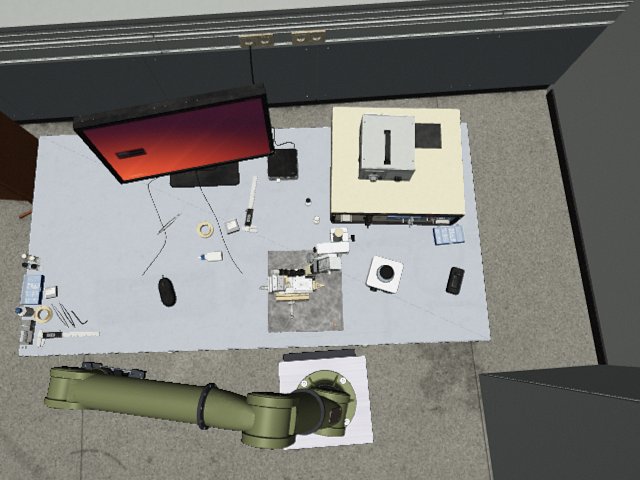

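View pics/side0.png

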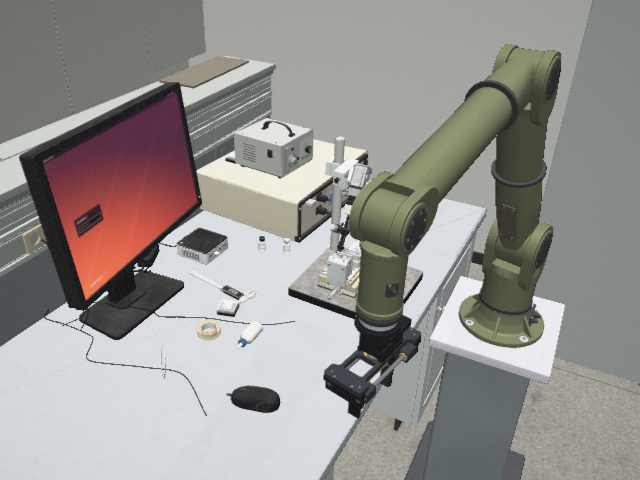

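The top view shows the bottle at about (210,256), with its blue nozzle end at (201,258) on the left. The mixer is at (385,274) with its cup at (387,272), and the microscope is around (305,280). In the side view the bottle is at (250,334) with its nozzle lower left, and the mixer is hidden.

```bash
python3 - <<'E'
from h import *
import pickle
D={n:pickle.load(open(n+'0.pkl','rb')) for n in('side','top')}
def crop(n,u,v,w,h,k): return cv2.resize(D[n]['pixels'][v:v+h,u:u+w],None,fx=k,fy=k,interpolation=cv2.INTER_NEAREST)
a=crop('top',190,236,50,37,8);b=crop('side',225,310,50,37,8);c=crop('top',360,251,50,37,8);e=crop('side',380,160,50,37,8)
cv2.imwrite('pics/c1.png',cv2.cvtColor(np.vstack([np.hstack([a,b]),np.hstack([c,e])]),cv2.COLOR_RGB2BGR))
def blob(n,box,f):
    u,v,w,h=box; p=D[n]['pixels'][v:v+h,u:u+w].astype(int); m=f(p).astype(np.uint8)
    k,l,s,cc=cv2.connectedComponentsWithStats(m); i=1+s[1:,4].argmax()
    ys,xs=np.where(l==i); pts=np.c_[xs+u,ys+v]; print(n,'n',len(pts),'c',pts.mean(0).round(2),cv2.minAreaRect(pts.astype(np.float32))); return pts.mean(0)
white=lambda p:(p.min(2)>215)
blue=lambda p:(p[...,2]-p[...,0]>60)
for n,box in(('top',(190,236,50,37)),('side',(225,310,50,37))):
    for f in(white,blue):
        c=blob(n,box,f); print(onz(D[n],*c,.018).round(4))
c=blob('top',(365,255,40,37),lambda p:p.max(2)<60); print('cup',onz(D['top'],*c,.095).round(4))
c=blob('top',(360,251,50,45),lambda p:p.min(2)>200); 
E
```

```text
top n 112 c [213.22 255.67] ((212.61477661132812, 255.76231384277344), (7.605002403259277, 15.391075134277344), 84.80557250976562)
[0.5567 0.3803 0.018 ]
top n 12 c [202.25 256.92] ((202.0, 257.0), (4.0, 2.0), 90.0)
[0.5549 0.4218 0.018 ]
side n 1115 c [246.26 324.98] ((249.5, 328.0), (36.0, 49.0), 90.0)
[0.5804 0.3565 0.018 ]
side n 30 c [242.67 340.83] ((242.90005493164062, 340.7000427246094), (7.602630138397217, 4.0249223709106445), 26.56505012512207)
[0.5561 0.413  0.018 ]
top n 145 c [386.15 271.74] ((386.25006103515625, 271.7500305175781), (12.727920532226562, 12.020814895629883), 45.0)
cup [ 0.4376 -0.2524  0.095 ]
top n 671 c [384.64 273.81] ((384.82073974609375, 273.3773498535156), (31.180845260620117, 31.043481826782227), 15.945395469665527)
```

View pics/c1.png

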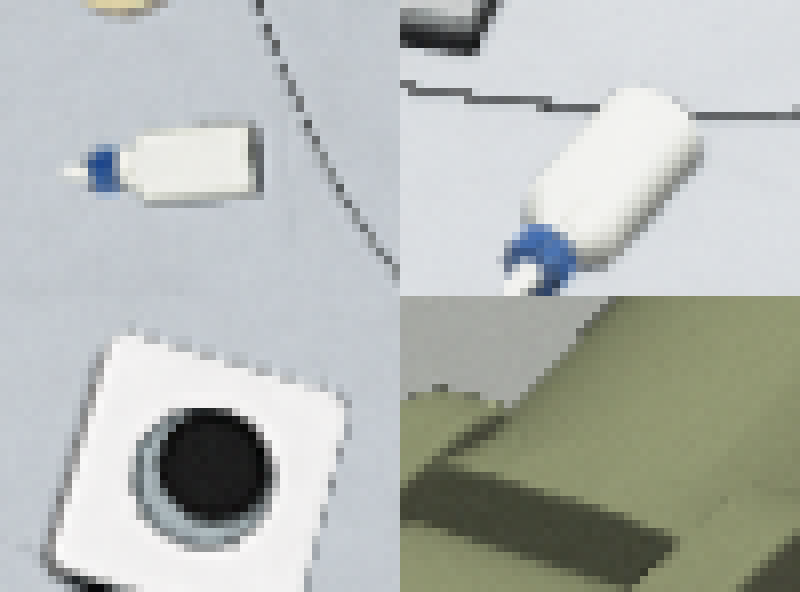

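The crops show the bottle in the top view from its nozzle tip at about (198,257) to its foot at about (222,255.5). In the side view the collar is at (243,341) and the foot corners are near (252,321) and (263,329). The cup's centre is at about (386.6,271.8) in the top view.

```bash
python3 - <<'E'
from h import *
import pickle
D={n:pickle.load(open(n+'0.pkl','rb')) for n in('side','top')}
t=D['top'];s=D['side']
tip=onz(t,198,257.2,.018);ft=onz(t,221.8,255.3,.018);print('tip',tip,'foot',ft,np.linalg.norm(tip-ft))
a=(tip-ft)/np.linalg.norm(tip-ft);print('axis',a)
# ray-cross collar centre (top 202.6,257 ; side 242.7,340.8)
def cross(p,q):
    o1,r1=ray(t,*p);o2,r2=ray(s,*q);A=np.c_[r1,-r2];k=np.linalg.lstsq(A,o2-o1,rcond=None)[0];return o1+r1*k[0],o2+r2*k[1]
print(cross((202.6,257),(242.9,341)))
n=np.array([-a[1],a[0],0])
for h in(0,25,50,94):
    print(h,[np.round(proj(s,ft+a*h/1000+n*r/1000),1).tolist() for r in(-18,0,18)])
# cup
print('cup rim',onz(t,386.6,271.8,.0975),'mixer top',onz(t,384.7,273.6,.06))
st=ctrl.get_state()
g=ft+a*.048;d=g-st['position'];M=R.from_rotvec(st['tool_rot']).as_matrix()
print('g',g,'tool shift',(M.T@d)*1000)
y=M[:,1]; print('yaw of tool y',np.degrees(np.arctan2(y[1],y[0])),'axis yaw',np.degrees(np.arctan2(a[1],a[0])))
E
```

```text
tip [0.55502374 0.43783751 0.018     ] foot [0.55575359 0.3478899  0.018     ] 0.08995056885817505
axis [-0.00811393  0.99996708  0.        ]
(array([0.55334119, 0.41917073, 0.02404503]), array([0.5517056 , 0.41855372, 0.02359178]))
0 [[250.2, 323.9], [256.2, 326.0], [262.2, 328.1]]
25 [[245.1, 329.5], [251.2, 331.6], [257.3, 333.8]]
50 [[240.0, 335.2], [246.1, 337.4], [252.3, 339.6]]
94 [[230.6, 345.7], [236.8, 347.9], [243.1, 350.2]]
cup rim [ 0.43690736 -0.2535639   0.0975    ] mixer top [ 0.43590116 -0.25216297  0.06      ]
g [0.55536412 0.39588832 0.018     ] tool shift [-452.0735192  -138.5702267   203.85221232]
yaw of tool y 77.01052072284686 axis yaw 90.46489893395515
```

```bash
python3 -m crank '[[[-30,-9.4,0,0,-0.3],[-30,-9.4,0,0,-0.3],[-30,-9.4,0,0,-0.3],[-30,-9.4,0,0,-0.3],[-30,-9.4,0,0,-0.3],[-30,-9.4,0,0,-0.3],[-30,-9.4,0,0,-0.3],[-30,-9.4,0,0,-0.3],[-30,-9.4,0,0,-0.3],[-30,-9.4,0,0,-0.3]]]' 10
python3 -m crank '[[[-30,-9.4,0,0,-0.3],[-30,-9.4,0,0,-0.3],[-30,-9.4,0,0,-0.3],[-30,-9.4,0,0,-0.3],[-32.8,-9.4,0,0,-0.3],[0,0,0,0.11,-0.3],[0,0,0,0.11,-0.3],[0,0,0,0.11,-0.3],[0,0,0,0.11,-0.3],[0,0,0,0.11,-0.3]]]'
python3 -m crank '[[[0,0,0,0.11,-0.3],[0,0,0,0.11,-0.3],[0,0,0,0.11,-0.3],[0,0,0,0.11,-0.3],[0,0,0,0.11,-0.3],[0,0,0,0.11,-0.3],[0,0,0,0.11,-0.3],[0,0,0,0.016,-0.3],[0,0,0,0,-0.3],[0,0,0,0,-0.3]]]'
cat >> h.py <<'E'
def rep(goal=None):
    s=ctrl.get_state(); M=R.from_rotvec(s['tool_rot']).as_matrix()
    print('t',round(s['time'],2),'p',s['position'].round(4),'yawy',np.degrees(np.arctan2(M[1,1],M[0,1])).round(2),'tilt',M[:,2].round(3),'F',s['ft_force'].round(2),'w',round(s['grip_width']*87,1),'gf',round(s['grip_force'],1),'q',s['joint_positions'].round(2))
    if goal is not None: print('shift mm',(M.T@(np.array(goal)-s['position'])*1000).round(1))
E
python3 -c "
from h import *; rep([.5555,.393,.003])"
```

```text
time: 0.93
position: [0.4184, 0.4731, 0.2221]
tool_rot: [-0.355, -3.121, 0.001]
ft_force: [0.5, 0.9, 0.3]
grip_width: 0.649
grip_force: 0.0
time: 1.77
position: [0.5555, 0.3939, 0.2218]
tool_rot: [-1.198, -2.904, 0.002]
ft_force: [0.1, 0.6, 0.5]
grip_width: 0.65
grip_force: 0.0
time: 2.6
position: [0.5555, 0.3942, 0.2222]
tool_rot: [-2.209, -2.233, 0.001]
ft_force: [-0.6, -0.2, 0.4]
grip_width: 0.646
grip_force: 0.0
t 2.6 p [0.5555 0.3942 0.2222] yawy 0.62 tilt [-0. -0. -1.] F [-0.63 -0.16  0.39] w 56.2 gf 0.0 q [-0.93  0.4   0.38  1.38 -0.15  1.39 -0.55]
shift mm [-1.100e+00  1.000e-01  2.192e+02]
```

```bash
python3 -m crank '[[[-1.2,0,25,0,-0.3],[0,0,25,0,-0.3],[0,0,25,0,-0.3],[0,0,25,0,-0.3],[0,0,25,0,-0.3],[0,0,20,0,-0.3],[0,0,15,0,-0.3],[0,0,0,0,-0.3],[0,0,0,0,-0.3]]]'
python3 - <<'E'
from h import *
rep([.5555,.393,.003])
k=9
a=snap('top')['pixels'][238:272,190:232];b=snap('side')['pixels'][300:352,215:279]
z=lambda p,k:cv2.resize(p,None,fx=k,fy=k,interpolation=cv2.INTER_NEAREST)
a=z(a,9);b=z(b,6);h=min(len(a),len(b))
cv2.imwrite('pics/c2.png',cv2.cvtColor(np.hstack([a[:h],b[:h]]),cv2.COLOR_RGB2BGR))
E
```

```text
time: 3.35
position: [0.5552, 0.3926, 0.0618]
tool_rot: [-2.211, -2.231, 0.003]
ft_force: [0.8, 0.1, -0.5]
grip_width: 0.65
grip_force: 0.0
t 3.35 p [0.5552 0.3926 0.0618] yawy 0.53 tilt [-0.001 -0.001 -1.   ] F [ 0.78  0.12 -0.53] w 56.6 gf 0.0 q [-0.92  0.51  0.35  1.55 -0.19  1.11 -0.51]
shift mm [ 0.5  0.4 58.8]
```

View pics/c2.png

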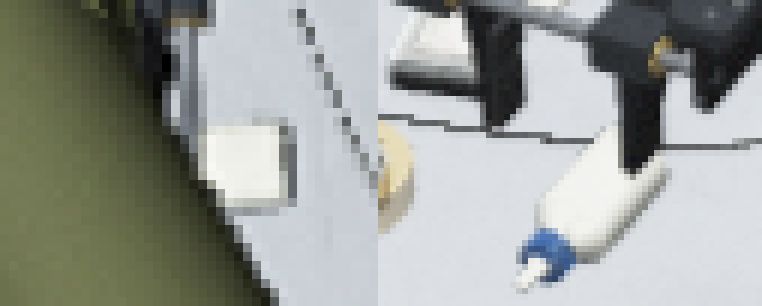

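The view from above shows the bottle's foot end at (222,256), still in place. In the side view the near finger's tip at (259,329) is on the robot's side of the bottle and the far finger is beyond it, so the jaws straddle the bottle.

```bash
python3 -m crank '[[[0.5,0.4,12,0,-0.3],[0,0,12,0,-0.3],[0,0,12,0,-0.3],[0,0,12,0,-0.3],[0,0,9,0,-0.3],[0,0,0,0,-0.3],[0,0,0,0,0.5],[0,0,0,0,0.5],[0,0,0,0,0.5],[0,0,0,0,0.5]]]' 6
python3 -m crank '[[[0,0,0,0,0.5],[0,0,0,0,0.5],[0,0,0,0,0.5],[0,0,0,0,0.5]]]'
python3 -c "
from h import *; rep()"
```

```text
time: 4.28
position: [0.5566, 0.3939, 0.0065]
tool_rot: [2.212, 2.23, 0.002]
ft_force: [0.5, 0.4, 0.0]
grip_width: 0.433
grip_force: 0.0
time: 4.62
position: [0.5565, 0.3939, 0.0063]
tool_rot: [2.212, 2.23, 0.002]
ft_force: [-0.6, -0.6, 2.9]
grip_width: 0.404
grip_force: 6.0
t 4.62 p [0.5565 0.3939 0.0063] yawy 0.47 tilt [ 0.001  0.001 -1.   ] F [-0.61 -0.59  2.86] w 35.2 gf 6.0 q [-0.91  0.57  0.34  1.59 -0.21  1.02 -0.5 ]
```

```bash
python3 -m crank '[[[0,0,-8,0,0.5],[0,0,-8,0,0.5],[0,0,-8,0,0.5],[0,0,-8,0,0.5],[0,0,-8,0,0.5],[0,0,-8,0,0.5],[0,0,-8,0,0.5],[0,0,-8,0,0.5],[0,0,0,0,0.5],[0,0,0,0,0.5]]]' 4
python3 - <<'E'
from h import *
rep()
p=snap('side')['pixels'][270:370,200:320]
cv2.imwrite('pics/c3.png',cv2.cvtColor(cv2.resize(p,None,fx=5,fy=5,interpolation=cv2.INTER_CUBIC),cv2.COLOR_RGB2BGR))
E
```

```text
time: 5.45
position: [0.5565, 0.3937, 0.0703]
tool_rot: [2.212, 2.23, 0.002]
ft_force: [0.2, 0.6, -0.6]
grip_width: 0.41
grip_force: 4.0
t 5.45 p [0.5565 0.3937 0.0703] yawy 0.46 tilt [ 0.001  0.001 -1.   ] F [ 0.23  0.61 -0.65] w 35.7 gf 4.0 q [-0.92  0.5   0.35  1.55 -0.19  1.12 -0.52]
```

View pics/c3.png

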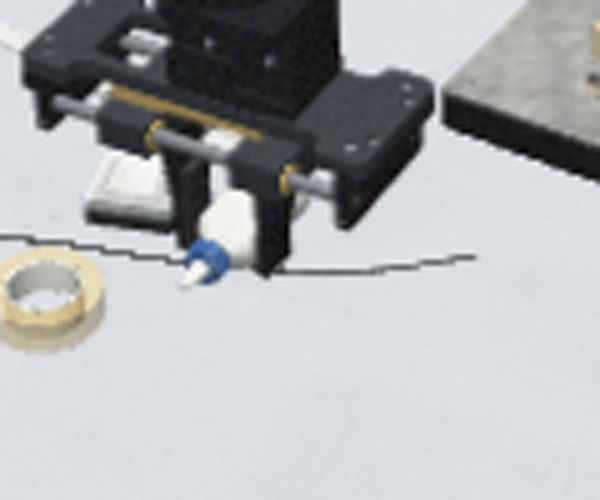

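The bottle is lifted in the fingers but still lies about level: its collar is at about (241,322) with the nozzle pointing at the camera, so friction stops it swinging. I'll try the lightest grip with a sharp upward jerk.

```bash
cat >> h.py <<'E'
def theta(off=.012,hd=.022):
    d=snap('side'); p=np.asarray(d['pixels']).astype(int); s=ctrl.get_state(); g=s['position']+[0,0,off]
    u0,v0=map(int,proj(d,g)); w=p[v0-40:v0+40,u0-40:u0+40]; m=(w[...,2]-w[...,0]>60)
    ys,xs=np.where(m)
    if len(xs)<4: print('no collar'); return
    c=np.array([xs.mean()+u0-40,ys.mean()+v0-40]); A=np.radians(np.arange(-40,130,2))
    e=[np.hypot(*(np.array(proj(d,g+hd*np.array([0,np.cos(a),np.sin(a)])))-c)) for a in A]
    i=int(np.argmin(e)); print('collar',c.round(1),len(xs),'theta',np.degrees(A[i]).round(),'err px',round(e[i],1))
E
python3 -c "
from h import *; theta()"
python3 -m crank '[[[0,0,0,0,0.5],[0,0,0,0,0.5],[0,0,-35,0,0.5],[0,0,35,0,0.5],[0,0,-35,0,0.5],[0,0,35,0,0.5],[0,0,-35,0,0.5],[0,0,0,0,0.5],[0,0,0,0,0.5]]]' 3
python3 -c "
from h import *; rep();theta()"
```

```text
collar [241.9 320.9] 34 theta 6.0 err px 0.6
time: 6.3
position: [0.5575, 0.3942, 0.1058]
tool_rot: [2.212, 2.23, 0.006]
ft_force: [0.4, -0.3, -1.3]
grip_width: 0.407
grip_force: 3.0
t 6.3 p [0.5575 0.3942 0.1058] yawy 0.45 tilt [ 0.003  0.002 -1.   ] F [ 0.37 -0.31 -1.29] w 35.4 gf 3.0 q [-0.92  0.47  0.36  1.52 -0.17  1.18 -0.53]
collar [243.8 297.5] 20 theta 86.0 err px 1.0
```

```bash
python3 -m crank '[[[0,0,-10,0,0.5],[0,0,-10,0,0.5],[0,0,0,0,0.5],[0,0,0,0,0.5],[0,0,0,0,0.5]]]' 3
python3 - <<'E'
from h import *
rep();theta()
p=snap('side')['pixels'][240:340,200:320]
cv2.imwrite('pics/c4.png',cv2.cvtColor(cv2.resize(p,None,fx=5,fy=5,interpolation=cv2.INTER_CUBIC),cv2.COLOR_RGB2BGR))
E
```

```text
time: 6.77
position: [0.5561, 0.3935, 0.1249]
tool_rot: [-2.212, -2.23, -0.001]
ft_force: [0.1, -0.8, -1.0]
grip_width: 0.405
grip_force: 3.0
t 6.77 p [0.5561 0.3935 0.1249] yawy 0.46 tilt [ 0.  0. -1.] F [ 0.13 -0.78 -0.96] w 35.3 gf 3.0 q [-0.93  0.46  0.36  1.5  -0.17  1.22 -0.53]
collar [244.8 291.2] 18 theta 90.0 err px 0.3
```

View pics/c4.png

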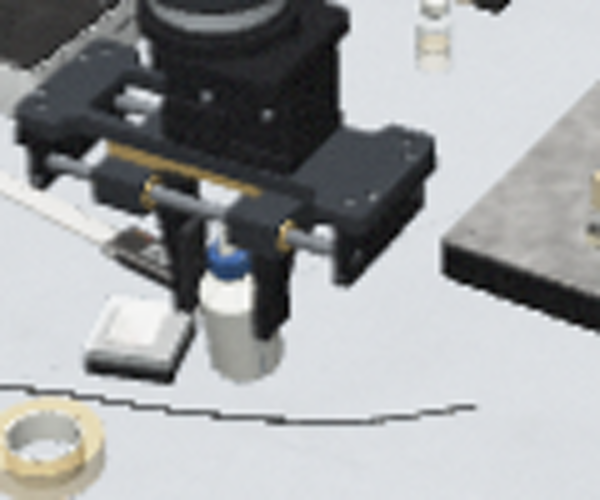

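The bottle now hangs upright between the fingers, with its collar at (245,291) and foot at about (248,315). I'll press its foot lightly on the bench to square it and to learn its height in the grip, then tighten.

```bash
python3 -m crank '[[[0,0,20,0,0.5],[0,0,20,0,0.5],[0,0,20,0,0.5],[0,0,12,0,0.5],[0,0,8,0,0.5],[0,0,0,0,0.5],[0,0,0,0,0.5]]]' 4
for i in 1 2 3; do python3 -m crank '[[[0,0,1,0,0.5],[0,0,1,0,0.5],[0,0,1,0,0.5],[0,0,0,0,0.5],[0,0,0,0,0.5]]]' | sed -n '2p;4p'; done
```

```text
time: 7.45
position: [0.5563, 0.3935, 0.0447]
tool_rot: [2.212, 2.23, 0.0]
ft_force: [0.6, 0.3, -0.7]
grip_width: 0.407
grip_force: 4.0
position: [0.5562, 0.3936, 0.042]
ft_force: [0.6, -0.2, -1.5]
position: [0.5561, 0.3934, 0.0385]
ft_force: [-0.3, -0.9, -0.8]
position: [0.5567, 0.3936, 0.0367]
ft_force: [-0.9, -1.4, 5.6]
```

```bash
for i in 1; do python3 -m crank '[[[0,0,1,0,0.5],[0,0,1,0,0.5],[0,0,1,0,0.5],[0,0,0,0,0.5],[0,0,0,0,0.5]]]' | sed -n '2p;4p'; done
python3 -m crank '[[[0,0,-1,0,0.5],[0,0,0,0,0.5],[0,0,0,0,0.5],[0,0,0,0,0.8],[0,0,0,0,0.8]]]' 35
python3 - <<'E'
from h import *
rep();theta()
d=snap('side');p=d['pixels'][270:370,200:320]
cv2.imwrite('pics/c5.png',cv2.cvtColor(cv2.resize(p,None,fx=5,fy=5,interpolation=cv2.INTER_CUBIC),cv2.COLOR_RGB2BGR))
# predicted pixel of foot centre and edges if centred under tcp
t=ctrl.get_state()['position']
for y in(-18,0,18): print(y,proj(d,[t[0],t[1]+y/1000,0.0]),proj(d,[t[0]+y/1000,t[1],0.0]))
E
```

```text
position: [0.5567, 0.3935, 0.0335]
ft_force: [0.2, -0.8, 5.3]
time: 9.53
position: [0.5564, 0.3935, 0.0337]
tool_rot: [2.212, 2.23, 0.001]
ft_force: [1.5, -0.5, 1.4]
grip_width: 0.395
grip_force: 35.0
t 9.53 p [0.5564 0.3935 0.0337] yawy 0.46 tilt [ 0.001  0.    -1.   ] F [ 1.46 -0.55  1.41] w 34.4 gf 35.0 q [-0.91  0.54  0.34  1.57 -0.2   1.06 -0.51]
collar [244.5 318.8] 13 theta 94.0 err px 2.5
-18 (np.float64(250.60203233968534), np.float64(337.51385859159126)) (np.float64(252.99522541207352), np.float64(343.90105931964655))
0 (np.float64(246.9069814841874), np.float64(341.67363483172045)) (np.float64(246.9069814841874), np.float64(341.67363483172045))
18 (np.float64(243.14343803764757), np.float64(345.9105179545377)) (np.float64(240.87232308544128), np.float64(339.4658149656227))
```

View pics/c5.png

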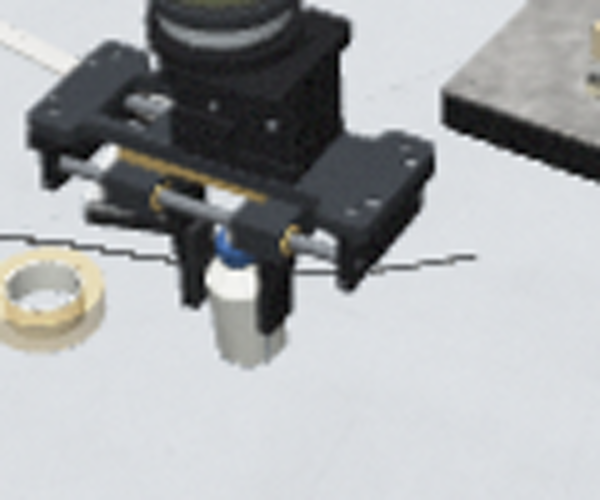

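The bottle stands upright on the bench, body edges at u≈242.6–257.4 and foot bottom at about (249,343). It is a few mm off the pad centre towards −y, so I'll release it while it stands, step aside, locate it from the top view and regrasp it centred.

```bash
python3 -m crank '[[[0,0,0,0,-0.3],[0,0,0,0,-0.3],[0,0,0,0,-0.3],[0,0,0,0,-0.3],[0,0,0,0,-0.3],[0,0,-20,0,-0.3],[0,0,-30,0,-0.3],[0,0,-35,0,-0.3],[0,0,-35,0,-0.3],[0,0,-30,0,-0.3]]]' 35
python3 -m crank '[[[35,0,0,0,-0.3],[35,0,0,0,-0.3],[35,0,0,0,-0.3],[35,0,0,0,-0.3],[35,0,0,0,-0.3],[35,0,0,0,-0.3],[0,0,0,0,-0.3]]]'
python3 - <<'E'
from h import *
import pickle
rep()
t=snap('top');s=snap('side');pickle.dump((t,s),open('d2.pkl','wb'))
k=lambda p,f:cv2.resize(p,None,fx=f,fy=f,interpolation=cv2.INTER_NEAREST)
cv2.imwrite('pics/c6.png',cv2.cvtColor(np.hstack([k(t['pixels'][235:285,185:235],8),k(s['pixels'][300:350,225:275],8)]),cv2.COLOR_RGB2BGR))
E
```

```text
time: 10.47
position: [0.5563, 0.3936, 0.186]
tool_rot: [2.213, 2.23, 0.002]
ft_force: [0.9, 0.7, 0.4]
grip_width: 0.651
grip_force: 0.0
time: 11.05
position: [0.5492, 0.6121, 0.1794]
tool_rot: [-2.199, -2.236, 0.002]
ft_force: [-2.4, 0.0, -0.9]
grip_width: 0.651
grip_force: 0.0
t 11.05 p [0.5492 0.6121 0.1794] yawy 0.98 tilt [-0.005  0.003 -1.   ] F [-2.42  0.05 -0.92] w 56.7 gf 0.0 q [-1.03  0.74  0.32  0.95 -0.22  1.48 -0.75]
```

View pics/c6.png

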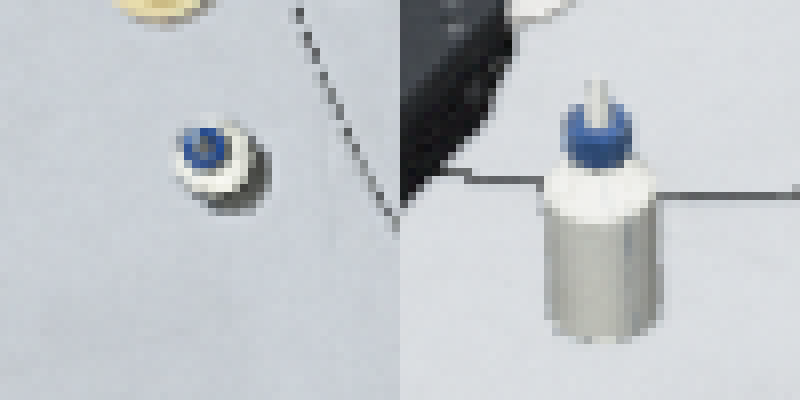

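The bottle stands free and upright. Its collar is at about (210,253) in the top view, and it spans (250,310) at the tip to (250,342) at the foot in the side view.

```bash
python3 - <<'E'
from h import *
import pickle
t,s=pickle.load(open('d2.pkl','rb'))
def c(d,b,f):
    u,v,w,h=b;p=d['pixels'][v:v+h,u:u+w].astype(int);ys,xs=np.where(f(p));print(len(xs));return xs.mean()+u,ys.mean()+v
bl=lambda p:p[...,2]-p[...,0]>40
ct=c(t,(200,245,25,18),bl);cs=c(s,(240,308,20,20),bl);print(ct,cs)
o1,r1=ray(t,*ct);o2,r2=ray(s,*cs);k=np.linalg.lstsq(np.c_[r1,-r2],o2-o1,rcond=None)[0];print('cross',o1+r1*k[0],o2+r2*k[1])
print('top only z.076',onz(t,*ct,.076))
p=t['pixels'].astype(int)
cw=c(t,(205,247,18,16),lambda p:(p.min(2)>212)|bl(p));print('white+blue top at .055',cw,onz(t,*cw,.055))
# side body edges midheight ; rows v=332 
row=s['pixels'][332,235:268].astype(int);print(row[:,2].tolist(),row[:,0].tolist())
E
```

```text
17
44
(np.float64(210.0), np.float64(253.05882352941177)) (np.float64(249.45454545454547), np.float64(316.9318181818182))
cross [0.55664145 0.38127886 0.07222376] [0.55428346 0.38038893 0.07156705]
top only z.076 [0.55587583 0.38052087 0.076     ]
38
white+blue top at .055 (np.float64(210.68421052631578), np.float64(254.52631578947367)) [0.55441607 0.3823612  0.055     ]
[225, 224, 225, 225, 226, 225, 224, 226, 176, 161, 169, 175, 180, 182, 183, 181, 177, 171, 153, 153, 146, 126, 192, 223, 226, 225, 225, 225, 226, 225, 225, 224, 225] [217, 218, 218, 218, 218, 218, 217, 218, 170, 164, 173, 181, 186, 189, 187, 187, 182, 174, 152, 156, 149, 129, 184, 215, 218, 218, 218, 218, 219, 217, 218, 217, 218]
```

```bash
python3 -m crank '[[[-35,0,0,0,-0.3],[-35,0,0,0,-0.3],[-35,0,0,0,-0.3],[-35,0,0,0,-0.3],[-35,0,0,0,-0.3],[-35,0,0,0,-0.3],[-12.5,0,0,0,-0.3],[0,0,0,0,-0.3],[0,0,0,0,-0.3],[0,0,0,0,-0.3]]]'
python3 -c "
from h import *; rep([.556,.381,.030])"
```

```text
time: 11.98
position: [0.5557, 0.3822, 0.184]
tool_rot: [-2.211, -2.231, -0.002]
ft_force: [0.1, -0.1, 1.0]
grip_width: 0.652
grip_force: 0.0
t 11.98 p [0.5557 0.3822 0.184 ] yawy 0.52 tilt [ 0.     0.002 -1.   ] F [ 0.12 -0.09  1.02] w 56.7 gf 0.0 q [-0.92  0.4   0.38  1.45 -0.15  1.32 -0.53]
shift mm [ -1.5   0.3 154. ]
```

```bash
python3 -m crank '[[[-1.2,0,30,0,-0.3],[0,0,30,0,-0.3],[0,0,25,0,-0.3],[0,0,20,0,-0.3],[0,0,18,0,-0.3],[0,0,16,0,-0.3],[0,0,13,0,-0.3],[0,0,2,0,-0.3],[0,0,0,0,-0.3]]]'
python3 -m crank '[[[0,0,0,0,0.8],[0,0,0,0,0.8],[0,0,0,0,0.8],[0,0,0,0,0.8],[0,0,0,0,0.8],[0,0,0,0,0.8]]]' 30
python3 -c "
from h import *; rep([.556,.381,.030])"
```

```text
time: 12.73
position: [0.5553, 0.3805, 0.0284]
tool_rot: [-2.211, -2.232, 0.003]
ft_force: [-0.4, -0.7, -0.1]
grip_width: 0.649
grip_force: 0.0
time: 13.23
position: [0.5567, 0.3801, 0.0306]
tool_rot: [2.213, 2.23, 0.002]
ft_force: [-0.7, 1.4, 3.0]
grip_width: 0.399
grip_force: 30.0
t 13.23 p [0.5567 0.3801 0.0306] yawy 0.45 tilt [ 0.001  0.001 -1.   ] F [-0.72  1.38  2.98] w 34.7 gf 30.0 q [-0.9   0.53  0.35  1.6  -0.2   1.05 -0.49]
shift mm [ 0.9 -0.7  0.6]
```

```bash
python3 -m crank '[[[0,0,-15,0,0.8],[0,0,-25,0,0.8],[0,0,-30,0,0.8],[0,0,-30,0,0.8],[0,0,-30,0,0.8],[0,0,-30,0,0.8],[0,0,-30,0,0.8],[0,0,-30,0,0.8],[0,0,-30,0,0.8],[0,0,-30,0,0.8]]]'
python3 -m crank '[[[0,0,-30,0,0.8],[0,0,-30,0,0.8],[0,0,-30,0,0.8],[0,0,-30,0,0.8],[0,0,-25,0,0.8],[0,0,-15,0,0.8],[0,0,0,0,0.8],[0,0,0,0,0.8],[0,0,0,0,0.8]]]'
python3 -c "
from h import *; rep([.4375,-.2533,.46])"
```

```text
time: 14.07
position: [0.5558, 0.3795, 0.3109]
tool_rot: [-2.212, -2.23, 0.001]
ft_force: [-0.3, 0.5, -0.8]
grip_width: 0.397
grip_force: 30.0
time: 14.82
position: [0.5561, 0.3796, 0.4677]
tool_rot: [-2.212, -2.23, 0.004]
ft_force: [0.7, -0.1, -1.1]
grip_width: 0.402
grip_force: 30.0
t 14.82 p [0.5561 0.3796 0.4677] yawy 0.45 tilt [-0.002 -0.001 -1.   ] F [ 0.7  -0.14 -1.12] w 35.0 gf 30.0 q [-0.87  0.42  0.41  0.86 -0.17  1.89 -0.54]
shift mm [-632.  -123.5    8.8]
```

```bash
python3 -m crank '[[[-15,-3,0,0,0.8],[-25,-5,0,0,0.8],[-28,-5.5,0,0,0.8],[-28,-5.5,0,0,0.8],[-28,-5.5,0,0,0.8],[-28,-5.5,0,0,0.8],[-28,-5.5,0,0,0.8],[-28,-5.5,0,0,0.8],[-28,-5.5,0,0,0.8]]]'
python3 -c "
from h import *; rep([.4375,-.2533,.46])"
```

```text
time: 15.57
position: [0.5104, 0.142, 0.4675]
tool_rot: [-2.211, -2.23, 0.004]
ft_force: [0.6, 0.9, -1.2]
grip_width: 0.403
grip_force: 30.0
t 15.57 p [0.5104 0.142  0.4675] yawy 0.49 tilt [-0.003 -0.001 -1.   ] F [ 0.63  0.91 -1.23] w 35.0 gf 30.0 q [-0.78  0.06  0.49  1.28 -0.03  1.81 -0.29]
shift mm [-394.7  -76.3    8.1]
```

```bash
python3 -m crank '[[[-28,-5.4,0,0,0.8],[-28,-5.4,0,0,0.8],[-28,-5.4,0,0,0.8],[-28,-5.4,0,0,0.8],[-28,-5.4,0,0,0.8],[-28,-5.4,0,0,0.8],[-28,-5.4,0,0,0.8],[-28,-5.4,0,0,0.8],[-28,-5.4,0,0,0.8]]]'
python3 -m crank '[[[-28,-5.4,0,0,0.8],[-28,-5.4,0,0,0.8],[-28,-5.4,0,0,0.8],[-28,-5.4,0,0,0.8],[-20,-4,0,0,0.8],[-10,-2,0,0,0.8],[0,0,0,0,0.8],[0,0,0,0,0.8],[0,0,0,0,0.8]]]'
python3 -c "
from h import *; rep([.4375,-.2533,.18])"
```

```text
time: 16.32
position: [0.4639, -0.11, 0.4677]
tool_rot: [-2.21, -2.23, 0.002]
ft_force: [0.6, -0.4, -0.5]
grip_width: 0.401
grip_force: 30.0
time: 17.07
position: [0.4389, -0.2497, 0.4685]
tool_rot: [-2.209, -2.231, 0.0]
ft_force: [-0.2, 0.5, -1.0]
grip_width: 0.401
grip_force: 30.0
t 17.07 p [ 0.4389 -0.2497  0.4685] yawy 0.58 tilt [-0.001  0.001 -1.   ] F [-0.17  0.46 -0.98] w 34.9 gf 30.0 q [-0.45 -0.02  0.91  1.35  0.02  1.81  0.47]
shift mm [ -4.   -1.  288.5]
```

```bash
python3 -m crank '[[[-4,-1,20,0,0.8],[0,0,30,0,0.8],[0,0,35,0,0.8],[0,0,35,0,0.8],[0,0,35,0,0.8],[0,0,35,0,0.8],[0,0,35,0,0.8],[0,0,35,0,0.8],[0,0,30,0,0.8],[0,0,20,0,0.8]]]'
python3 -m crank '[[[0,0,13,0,0.8],[0,0,0,0,0.8],[0,0,0,0,0.8],[0,0,0,0,0.8]]]'
python3 - <<'E'
from h import *
import pickle
rep([.4375,-.2533,.145])
t=snap('top');s=snap('side');pickle.dump((t,s),open('d3.pkl','wb'))
k=lambda p,f:cv2.resize(p,None,fx=f,fy=f,interpolation=cv2.INTER_CUBIC)
u,v=map(int,proj(s,[.437,-.253,.12]));print(u,v)
cv2.imwrite('pics/c7.png',cv2.cvtColor(np.hstack([k(t['pixels'][230:310,345:425],5),k(s['pixels'][v-40:v+40,u-40:u+40],5)]),cv2.COLOR_RGB2BGR))
E
```

```text
time: 17.9
position: [0.4364, -0.2523, 0.156]
tool_rot: [-2.206, -2.231, 0.002]
ft_force: [-0.9, 0.3, -0.9]
grip_width: 0.401
grip_force: 30.0
time: 18.23
position: [0.4385, -0.2547, 0.1474]
tool_rot: [2.21, 2.231, 0.001]
ft_force: [-0.4, 0.7, -0.3]
grip_width: 0.402
grip_force: 30.0
t 18.23 p [ 0.4385 -0.2547  0.1474] yawy 0.55 tilt [ 0.001 -0.    -1.   ] F [-0.45  0.71 -0.26] w 35.0 gf 30.0 q [-0.42  0.08  0.94  1.93 -0.07  1.17  0.56]
shift mm [ 1.4 -1.   2.4]
383 205
```

View pics/c7.png

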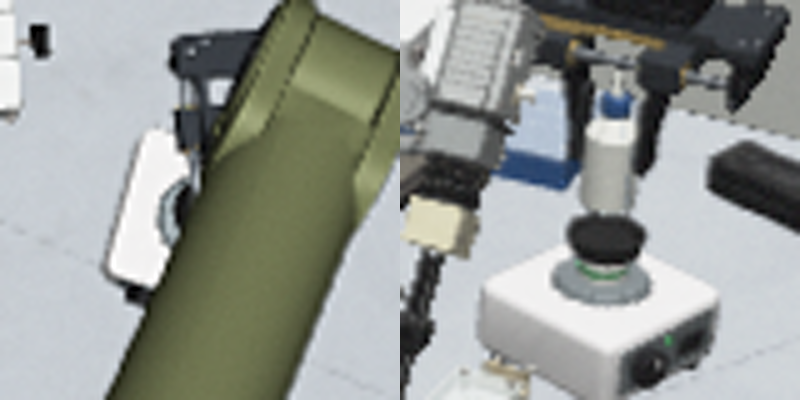

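The side view shows the bottle right above the cup and the whole mixer. Bottle edges are at u≈379.4–389.8 and cup edges at about 376–392, so their centres lie within about 0.5 px. The green band is visible under the cup. In the top view the arm hides the cup.

```bash
python3 - <<'E'
from h import *
import pickle
t,s=pickle.load(open('d3.pkl','rb')); p=cv2.cvtColor(s['pixels'],cv2.COLOR_RGB2GRAY).astype(int)
print('cup rows'); 
for v in range(206,220): print(v,p[v,370:397].tolist())
print('bottle'); 
for v in range(188,207,3): print(v,p[v,370:397].tolist())
print('col');print(p[195:225,384].tolist())
rep()
for q in([.4385,-.2537,.117],[.437,-.2523,.0975],[.4365,-.2523,.06]): print(np.round(proj(s,q),2))
for dx in([.01,0,0],[0,.01,0]): print(np.subtract(proj(s,np.array([.437,-.2523,.0975])+dx),proj(s,[.437,-.2523,.0975])))
E
```

```text
cup rows
206 [207, 208, 208, 209, 209, 211, 210, 211, 211, 188, 138, 156, 167, 173, 177, 174, 170, 155, 133, 154, 203, 212, 213, 212, 213, 213, 213]
207 [209, 208, 208, 207, 209, 210, 211, 212, 210, 210, 146, 103, 105, 178, 162, 157, 155, 171, 141, 195, 208, 212, 213, 212, 213, 212, 212]
208 [210, 211, 210, 209, 208, 211, 211, 161, 124, 102, 74, 54, 52, 81, 75, 74, 73, 84, 98, 164, 208, 211, 210, 212, 211, 211, 211]
209 [208, 209, 210, 211, 210, 213, 183, 99, 54, 45, 44, 45, 46, 44, 44, 46, 48, 40, 51, 74, 138, 202, 210, 211, 212, 208, 211]
210 [208, 210, 212, 210, 211, 211, 135, 62, 40, 43, 46, 50, 52, 50, 48, 48, 48, 41, 45, 40, 61, 108, 197, 211, 212, 210, 212]
211 [209, 208, 208, 210, 211, 211, 108, 45, 46, 53, 52, 50, 48, 49, 51, 50, 47, 50, 45, 41, 35, 53, 164, 207, 210, 212, 211]
212 [210, 209, 210, 207, 209, 211, 116, 50, 50, 51, 52, 52, 51, 51, 49, 48, 50, 48, 51, 42, 32, 46, 149, 206, 212, 210, 211]
213 [210, 211, 208, 209, 208, 210, 151, 67, 44, 51, 50, 50, 51, 51, 49, 49, 49, 47, 51, 50, 46, 75, 190, 209, 210, 212, 212]
214 [210, 210, 210, 211, 231, 239, 210, 99, 27, 40, 
[... 1376 characters left out ...]
09, 209, 209, 211]
203 [205, 205, 201, 202, 172, 168, 197, 210, 180, 138, 146, 156, 163, 171, 175, 178, 171, 163, 127, 131, 165, 206, 212, 212, 213, 213, 212]
206 [207, 208, 208, 209, 209, 211, 210, 211, 211, 188, 138, 156, 167, 173, 177, 174, 170, 155, 133, 154, 203, 212, 213, 212, 213, 213, 213]
col
[172, 176, 175, 175, 174, 176, 180, 174, 175, 176, 177, 177, 162, 75, 44, 48, 51, 49, 49, 49, 35, 31, 32, 138, 154, 106, 171, 152, 148, 160]
t 18.33 p [ 0.4387 -0.2551  0.1478] yawy 0.51 tilt [ 0.002 -0.    -1.   ] F [ 0.27  0.14 -1.18] w 34.7 gf 30.0 q [-0.42  0.08  0.94  1.93 -0.07  1.17  0.56]
[383.47 205.67]
[383.24 211.29]
[382.4  221.43]
[-2.9163841  -0.71827926]
[-1.09053     1.32107169]
```

```bash
python3 -m crank '[[[1,-0.4,4,0,0.8],[1,-0.4,4,0,0.8],[0,0,4,0,0.8],[0,0,4,0,0.8],[0,0,3,0,0.8],[0,0,2,0,0.8],[0,0,2,0,0.8],[0,0,0,0,0.8],[0,0,0,0,0.8]]]'
python3 -c "
from h import *; rep()"
for i in 1 2; do python3 -m crank '[[[0,0,1,0,0.8],[0,0,1,0,0.8],[0,0,0,0,0.8],[0,0,0,0,0.8]]]' | sed -n '2p;4p'; done
```

```text
time: 19.08
position: [0.4367, -0.2533, 0.1235]
tool_rot: [-2.213, -2.23, 0.0]
ft_force: [0.4, -1.1, 0.2]
grip_width: 0.4
grip_force: 30.0
t 19.08 p [ 0.4367 -0.2533  0.1235] yawy 0.45 tilt [-0. -0. -1.] F [ 0.41 -1.09  0.22] w 34.8 gf 30.0 q [-0.41  0.11  0.94  1.96 -0.1   1.12  0.58]
position: [0.4368, -0.2532, 0.1216]
ft_force: [-0.0, 0.2, 0.1]
position: [0.4368, -0.2532, 0.1196]
ft_force: [0.4, -0.4, -1.1]
```

```bash
for i in 1 2 3 4; do python3 -m crank '[[[0,0,1,0,0.8],[0,0,0,0,0.8],[0,0,0,0,0.8],[0,0,0,0,0.8]]]' | sed -n '2p;4p'; done; python3 - <<'E'
from h import *
import pickle
pickle.dump(snap('side'),open('d4.pkl','wb'))
E
```

```text
position: [0.4369, -0.2533, 0.1187]
ft_force: [0.1, -0.3, 1.5]
position: [0.4369, -0.2533, 0.1176]
ft_force: [-1.1, -0.1, 1.8]
position: [0.4369, -0.2533, 0.1166]
ft_force: [-1.3, 0.7, 2.7]
position: [0.4369, -0.2533, 0.1156]
ft_force: [-0.8, -0.2, 3.2]
```

```bash
for i in 1 2 3; do python3 -m crank '[[[0,0,1,0,0.8],[0,0,0,0,0.8],[0,0,0,0,0.8],[0,0,0,0,0.8]]]' | sed -n '2p;4p'; done; python3 - <<'E'
from h import *
import pickle
s=snap('side');a=pickle.load(open('d3.pkl','rb'))[1]
k=lambda p:cv2.resize(p[180:230,360:410],None,fx=8,fy=8,interpolation=cv2.INTER_CUBIC)
cv2.imwrite('pics/c8.png',cv2.cvtColor(np.hstack([k(a['pixels']),k(s['pixels'])]),cv2.COLOR_RGB2BGR))
F=[];P=[]
for _ in range(8): snap('top');q=ctrl.get_state();F.append(q['ft_force'][2]);P.append(q['position'])
print(np.mean(F),np.mean(P,0)); rep()
p=cv2.cvtColor(s['pixels'],cv2.COLOR_RGB2GRAY).astype(int)
for v in(203,206,212,213,214):print(v,p[v,372:397].tolist())
E
```

```text
position: [0.4369, -0.2533, 0.1146]
ft_force: [-0.0, -0.3, 4.8]
position: [0.4369, -0.2533, 0.1136]
ft_force: [-1.4, -0.5, 4.5]
position: [0.4369, -0.2532, 0.1127]
ft_force: [-1.1, 0.3, 5.4]
5.092486627642103 [ 0.43686544 -0.25325899  0.11268602]
t 22.58 p [ 0.4369 -0.2532  0.1127] yawy 0.46 tilt [ 0.  0. -1.] F [-1.06 -0.75  5.41] w 34.6 gf 30.0 q [-0.4   0.13  0.94  1.97 -0.12  1.1   0.59]
203 [202, 202, 172, 134, 65, 35, 34, 92, 145, 176, 216, 229, 234, 236, 234, 233, 215, 118, 46, 30, 27, 61, 198, 212, 214]
206 [211, 211, 211, 147, 63, 36, 42, 121, 147, 163, 170, 174, 179, 177, 171, 164, 120, 59, 37, 26, 27, 107, 203, 214, 214]
212 [210, 212, 211, 180, 96, 41, 83, 133, 151, 161, 168, 174, 175, 177, 173, 158, 143, 105, 68, 135, 203, 212, 213, 214, 214]
213 [210, 210, 210, 208, 106, 42, 88, 135, 153, 161, 169, 175, 178, 176, 170, 154, 145, 97, 49, 65, 198, 212, 212, 214, 213]
214 [213, 213, 232, 239, 146, 54, 79, 137, 155, 165, 171, 177, 179, 176, 170, 137, 139, 88, 43, 53, 196, 212, 213, 214, 212]
```

View pics/c8.png

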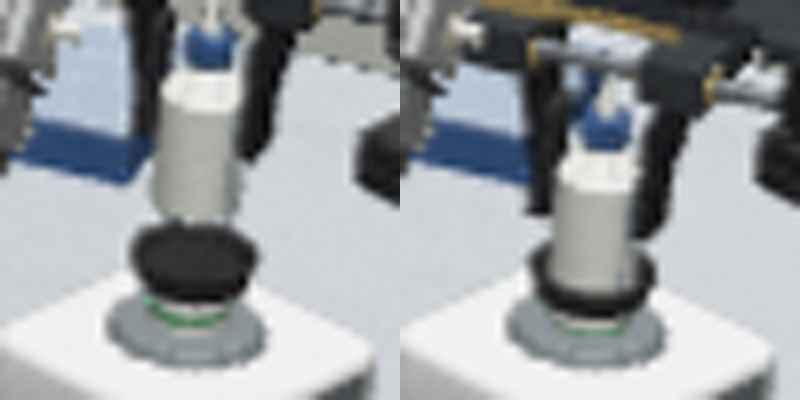

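The right crop shows the upright bottle standing in the cup. The cup has sunk, the green band is partly inside the grey collar, and the fingers stay above the rim. About 5.8 N and 6 mm is right, so I'll hold it.

```bash
for i in 1 2 3 4 5; do python3 -m crank '[[[0,0,0,0,0.8],[0,0,0,0,0.8],[0,0,0,0,0.8],[0,0,0,0,0.8],[0,0,0,0,0.8],[0,0,0,0,0.8],[0,0,0,0,0.8],[0,0,0,0,0.8],[0,0,0,0,0.8],[0,0,0,0,0.8]]]' | sed -n '1,2p;4p'; done
python3 -c "
from h import *; rep(); print(job.close_job())"
```

```text
time: 23.42
position: [0.4369, -0.2533, 0.1127]
ft_force: [-0.2, -0.3, 5.9]
time: 24.25
position: [0.4369, -0.2532, 0.1127]
ft_force: [-1.0, -0.7, 5.1]
time: 25.08
position: [0.4369, -0.2533, 0.1127]
ft_force: [-0.4, 0.6, 5.5]
time: 25.92
position: [0.4369, -0.2532, 0.1127]
ft_force: [-0.7, 0.9, 4.9]
time: 26.75
position: [0.4369, -0.2533, 0.1127]
ft_force: [-0.8, 0.3, 5.1]
t 26.75 p [ 0.4369 -0.2533  0.1127] yawy 0.46 tilt [ 0.  0. -1.] F [-0.81  0.32  5.14] w 34.8 gf 30.0 q [-0.4   0.13  0.94  1.97 -0.12  1.1   0.59]
the job is handed in; nothing more can be done
None
```

The bottle is upright in the cup and still gripped, pressing it down about 6 mm by my estimate (about 5.8 N); I held it steady for over 4 s and handed the job in at 26.8 s of the 54 s allowed, with no verdict shown.

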